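Tilt the carving board and lay the neck blank on it

TASK

Fold the hinged carving board up to 35 degrees from the bench; its stiff hinge keeps it where you leave it. Then lay the neck blank (the bar with the wide heel block, not the plain offcut) on the slope, pointing straight up it and about midway across, with its heel block butted against the ledge at the bottom: set it down onto the board before you let go, do not drop it. Leave the offcut, jar, tin and mallet where they are.

Things in the scene. Friction and masses are not known exactly. Their poses are not given: they have to be found in the camera images.
- board (a joint): Hinge of the carving board, a plywood panel 205 mm long x 160 wide x 12 thick on a fixed dark wooden plinth, hinged along its edge nearest the robot. Value: its angle from the bench in rad, 0 level, growing as the far edge rises, to 1.1. Stiff (about 10 N at the grip strip). A thin fixed steel arc of 165 mm radius about the hinge, ticked every 5 degrees, stands 94 mm to its +y side.
- board_hinge (a point): Middle of the hinge line, at the underside of the board, 34 mm above the bench. Axes turn with the board: x up the board from hinge to far edge, y along the hinge line, z out of the board's top face.
- board_seat (a point): Point on the board's top face at the middle of the foot of the ledge, on its up-slope side: 20 mm from the hinge along x and 12 mm above it along z. Axes as board_hinge. The ledge is a wooden strip across the full width, 15 mm thick, standing 14 mm above the face, just on the -x side of this point.
- board_grip (a point): Grip point of the wooden grip strip on the board's top face near the far edge: 185 mm from the hinge along x, 24 mm above the top face (36 mm above the hinge along z). Axes as board_hinge. The strip is 16 mm thick (x), 60 mm long (y) and stands 34 mm above the face; grasp it across x.
- blank: Neck blank of pale wood, loose, flat underneath, 120 mm long along its x. At its -x end a heel block 36 mm long x 52 mm wide (y) x 34 mm tall; the rest is a shaft 84 mm long x 28 mm wide x 24 mm tall. About 0.1 kg. Origin: centre of the underside, midway along the 120 mm; z up.
- blank_heel (a point): Middle of the lower edge of the heel block's end face: 60 mm from the blank's origin along its -x. Axes as the blank. This end face goes against the ledge.
- blank_shaft (a point): Place to grasp the blank, across its y (28 mm): on the top of the shaft, 8 mm from the blank's origin along +x and 24 mm above the underside. Axes as the blank.
- offcut: Plain offcut of the same wood, 120 x 28 x 24 mm, no heel block, loose. Origin: centre of its underside, x along its length. Leave alone.
- jar: Closed glass jar, 64 mm diameter, 85 mm tall, loose. Origin: centre of its underside. Leave alone.
- tin: Open steel tin, 72 mm diameter, 85 mm tall, loose. Origin: centre of its underside. Leave alone.
- mallet: Wooden mallet lying on the bench, head 60 x 110 x 70 mm centred 45 mm along +x of its origin, handle 22 mm thick running 130 mm along -x. Leave alone.
Not all that is in view belongs to the job. Leave any blue or orange look-alike of the blank alone.

How it is judged:
On the way, in this order (a step that is already met when the one before it is completed fails the run):
1. the board stands at 35 degrees from the bench, within 4 degrees, for 0.3 s (value of joint board between 0.541 and 0.681 rad), for 0.3 s.
2. with the board at 35 degrees (within 4), the blank, still in the fingers, lies flat on its slope (within 6 mm and 0.12 rad), heel end within 60 mm of the ledge (all of step 1 and z of blank_heel in the frame of board_seat between -0.005 and 0.006 m and z of blank in the frame of board_seat below 0.006 m and angle between the z axis of blank and the z axis of board_seat, either way round below 0.12 rad and x of blank_heel in the frame of board_seat between -0.005 and 0.06 m and y of blank_heel in the frame of board_seat between -0.05 and 0.05 m and contact force between the fingers and blank above 0.5 N), for 0.1 s.
At the end, for the whole second after the job is handed in: The board stands at 35 degrees (within 4) and still; the blank lies flat on it (within 6 mm and 0.12 rad), at rest, heel end within 8 mm of the ledge, within 30 mm of the middle of the board's width and within 0.14 rad of straight up the slope (all of step 1 and z of blank_heel in the frame of board_seat between -0.005 and 0.006 m and z of blank in the frame of board_seat below 0.006 m and angle between the z axis of blank and the z axis of board_seat, either way round below 0.12 rad and x of blank_heel in the frame of board_seat between -0.005 and 0.008 m and y of blank_heel in the frame of board_seat between -0.03 and 0.03 m and angle between the x axis of blank and the x axis of board_seat, either way round below 0.14 rad and linear speed of blank below 0.02 m/s and velocity of joint board between -0.03 and 0.03 rad/s); the robot touches nothing.
It fails at once if the plain offcut is moved more than 30 mm (distance of offcut from where it was at the start of the episode above 0.03 m).
It fails at once if the glass jar is moved more than 30 mm (distance of jar from where it was at the start of the episode above 0.03 m).
It fails at once if the open tin is moved more than 30 mm (distance of tin from where it was at the start of the episode above 0.03 m).
It fails at once if the mallet is moved more than 30 mm (distance of mallet from where it was at the start of the episode above 0.03 m).
It also fails if it takes over 56 s, if anything falls off the work surface, if the arm or the gripper's body presses on something with over 40 N, if the wrist force passes 120 N, or if a joint passes its speed limit or range.

ROBOT

A 6-joint arm with a two-finger parallel gripper is mounted at the origin on the work surface. World frame = base frame: x ahead of the robot, y to its left, z up, the work surface at z = 0. Lengths are in m, angles in rad, forces in N, time in s.
With the tool pointing down it reaches from about 0.225 to 0.725 m from the base axis. Payload 3.1 kg.
Tool frame: the origin (TCP) lies on the front face of the gripper's body, between the roots of the fingers; the fingertips stand 73 mm ahead of it and the grasp point (between the pads) lies 54 mm ahead of it; z points along the fingers, x is the direction in which the jaws open and shut, and the axes are right-handed (so a half turn about z gives the same grasp; the last joint's range is limited). The gripper opens to 85 mm and grips with 20 to 120 N. Pads are 22 mm wide; open, the fingers measure 114 mm over their backs; the gripper's body (76 mm by 85 mm) begins 54 mm behind the grasp point. The pads swing forward as they close: fully open they stand 13 mm farther back than shut.
Start: joints at [1.164, 0.048, 0.099, 1.622, 0, 1.443], TCP at [0.144, 0.505, 0.304] pointing down, gripper open.
Joint ranges: [-2.91, 2.91], [-0.99, 1.94], [-1.21, 1.42], [-2.12, 2.29], [-1.49, 1.47], [-3.14, 3.14]. Speed limits (rad/s): [2.79, 2.79, 3.14, 3.14, 3.14, 3.14].

INTERFACE

Orientations are given as a rotation vector (axis times angle).
In Python, from plant import r gives the robot as it stands. The module is installed in compiled form; this text tells all that it offers.
- The arm moves only by the shell command python3 -m jog 'ROWS' [FORCE]. ROWS is text: rows parted by semicolons, each of 5 numbers parted by spaces: the shift along the tool's x, y, z as a fraction of full scale, then the turn about the tool's z as a fraction of full scale, then the closure, from 0 (fully open) to 1 (shut). A call has exactly 5 rows; each row shifts and turns the commanded pose from where the row before left it, along the tool's axes as they then stand; what a row does not reach is not made up. Full scale, the value 1, is 120 mm for a shift and 45 degrees for a turn. A row lasts 1/12 s, in which the tool goes at most 41.7 mm and 7.16 degrees, less where a joint would pass 70% of its speed; a pose out of reach is approached as far as the arm can. A call with a number of a shift or a turn outside -1 to 1 is refused whole. A call with a gripper value outside its range is refused whole. The fingers move at their own pace and stop on an object; FORCE is the grip in N (left out, the last holds). Time passes only in rows, so rows that do not move let the fingers close, or fill a call up. It gives the time, the measured TCP pose, the force and the opening at its end, in the units of the state.
- r.observe(): the state, without advancing time (a new reading comes with each control period).
- r.get_image(name): name is "scene" or "top" or "wrist"; returns the picture (400x640x3 uint8, red, green, blue); there is no depth.
- r.camera_params(name): a dict with "fx", "fy", "cx", "cy" (pixels), "view" (4x4, takes a point from world to camera coordinates); the wrist camera has in their place "mount" (4x4, takes a point from camera to tool coordinates, whose origin is the TCP and whose axes are the tool frame's). Camera axes: x right, y down, z forward; pixel columns grow to the right and rows downward; lengths in m; the calibration is good to about 2 mm. A picture is of the moment at which its call begins: read the wrist's pose just before it. camera_params takes no time and is no camera call.
- r.hand_in(): hands the job in, once; it reports no verdict.
The state is a dict: "clock": time; "qpos": joint angles; "qd": joint speeds; "joint_efforts": joint torques, N m; "tool_pos": TCP position; "orientation": TCP orientation; "force": force on the tool from outside, world axes, zero at the start; "wrist_torque": the same for the moment, N m; "grip_width": finger opening in m.
Only numpy, scipy, OpenCV 4.12 (cv2) and the standard library are available. Lean on these libraries where they do the work, as an engineer would, in place of code of your own. Each camera call takes 0.05 s, during which the arm holds its last target. There are 200 camera calls.

## Working session

There is one attempt and no reset: what is moved stays moved. The work goes in short steps, Python scripts to look and compute and a shell command to move; the robot and the scene stay as the last step left them, time stands still between calls to the robot, and variables do not carry over. Pictures are saved under pics/ and viewed, about 8 in all and at most 12, crops included, and the job is handed in when it is done.

```bash
mkdir -p pics; ls; python3 - <<'E'
from plant import r
import cv2,numpy as np
np.set_printoptions(precision=4,suppress=True)
s=r.observe();print(s)
for n in("top","scene"):
    im=r.get_image(n);cv2.imwrite(f"pics/{n}0.png",im[:,:,::-1]);print(n,r.camera_params(n))
print(r.camera_params("wrist"))
E
```

```text
pics
{'clock': 0.0, 'qpos': array([1.1642, 0.0488, 0.0976, 1.622 , 0.    , 1.443 ]), 'qd': array([ 0.0002, -0.0005,  0.0012, -0.0006, -0.0007,  0.0006]), 'joint_efforts': array([ -0.0002, -33.8781,  32.0016,   0.0202,  -0.0001,  -0.    ]), 'tool_pos': array([0.1443, 0.5043, 0.3027]), 'orientation': array([ 2.5076,  1.8905, -0.0033]), 'force': array([-1.146 , -0.0046, -0.2035]), 'wrist_torque': array([ 0.031 , -0.0188,  0.0483]), 'grip_width': 0.08494423238251601}
top {'fx': 390.63082707282507, 'fy': 390.63082707282507, 'cx': 322.152745148103, 'cy': 193.08167799572175, 'view': array([[-0.0097, -0.9999, -0.0119,  0.04  ],
       [-0.988 ,  0.0115, -0.1537,  0.5514],
       [ 0.1539,  0.0103, -0.988 ,  1.1461],
       [ 0.    ,  0.    ,  0.    ,  1.    ]])}
scene {'fx': 490.2590830679936, 'fy': 490.2590830679936, 'cx': 318.9699611144476, 'cy': 193.61029729823312, 'view': array([[-0.3788,  0.9255, -0.0058,  0.1787],
       [ 0.6543,  0.2633, -0.7089, -0.3246],
       [-0.6545, -0.2723, -0.7053,  1.7345],
       [ 0.    ,  0.    ,  0.    ,  1.    ]])}
{'fx': 345.9290286858326, 'fy': 345.9290286858326, 'cx': 322.7437350278207, 'cy': 203.66284278513209, 'mount': array([[ 1.    , -0.0003,  0.0001, -0.0012],
       [ 0.0003,  0.9494,  0.3141, -0.0804],
       [-0.0002, -0.3141,  0.9494, -0.0707],
       [ 0.    ,  0.    ,  0.    ,  1.    ]])}
```

View pics/top0.png

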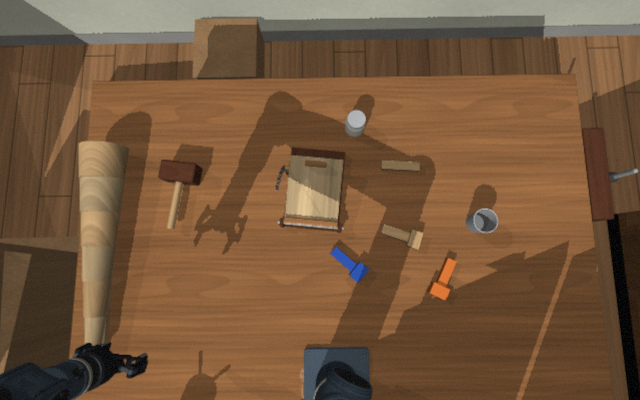

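View pics/scene0.png

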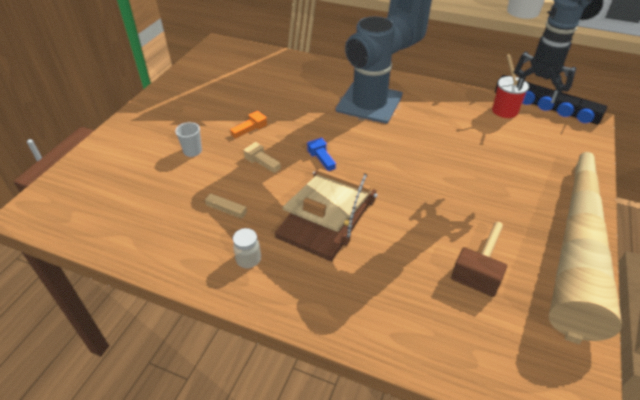

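```bash
python3 - <<'E'
import cv2,numpy as np
a=cv2.imread("pics/top0.png")[140:290,260:460];b=cv2.imread("pics/scene0.png")[130:270,230:400]
a=cv2.resize(a,(800,600),interpolation=cv2.INTER_CUBIC);b=cv2.resize(b,(728,600),interpolation=cv2.INTER_CUBIC)
cv2.imwrite("pics/c1.png",a);cv2.imwrite("pics/c2.png",b)
E
```

```text
(no output)
```

View pics/c1.png

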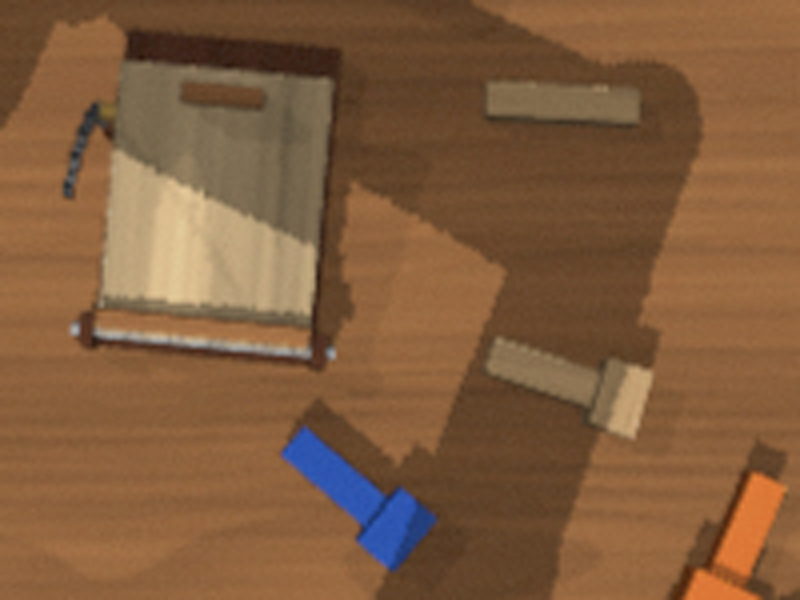

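View pics/c2.png

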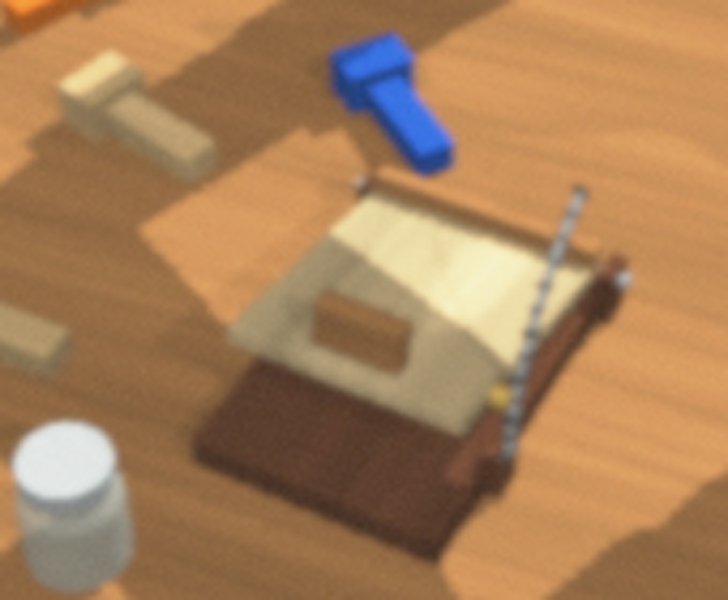

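```bash
cat > h.py <<'E'
import numpy as np,cv2
from scipy.spatial.transform import Rotation as R
from plant import r
np.set_printoptions(precision=4,suppress=True)
def ray(name,u,v,s=None):
    p=r.camera_params(name);d=np.array([(u-p['cx'])/p['fx'],(v-p['cy'])/p['fy'],1.])
    if name=='wrist':
        T=np.eye(4);T[:3,:3]=R.from_rotvec(s['orientation']).as_matrix();T[:3,3]=s['tool_pos'];C=T@p['mount']
    else: C=np.linalg.inv(p['view'])
    return C[:3,3],C[:3,:3]@d
def onz(name,u,v,z,s=None):
    o,d=ray(name,u,v,s);return o+d*(z-o[2])/d[2]
def tri(*rays):
    A=np.zeros((3,3));b=np.zeros(3)
    for o,d in rays:
        d=d/np.linalg.norm(d);P=np.eye(3)-np.outer(d,d);A+=P;b+=P@o
    x=np.linalg.solve(A,b);e=[np.linalg.norm(np.cross(x-o,d/np.linalg.norm(d))) for o,d in rays]
    return x,max(e)
def proj(name,X,s=None):
    p=r.camera_params(name)
    if name=='wrist':
        T=np.eye(4);T[:3,:3]=R.from_rotvec(s['orientation']).as_matrix();T[:3,3]=s['tool_pos'];V=np.linalg.inv(T@p['mount'])
    else: V=p['view']
    c=V[:3,:3]@X+V[:3,3];return np.array([p['fx']*c[0]/c[2]+p['cx'],p['fy']*c[1]/c[2]+p['cy']])
E
cat > a.py <<'E'
from h import *
T=lambda x,y:(260+(x+.5)/4-.5,140+(y+.5)/4-.5)
S=lambda x,y:(230+(x+.5)/4.282-.5,130+(y+.5)/4.286-.5)
for n,t,s in [("rod+y",(75,329),(622,280)),("rod-y",(332,354),(360,184)),("far+y",(125,62),(465,425)),("far-y",(335,80),(230,330)),("ptr",(105,112),(500,397)),("strip+y",(180,85),(410,328)),("strip-y",(265,93),(318,295)),("shaftend a",(487,372),(172,160)),("shaft end b",(497,338),(215,140))]:
    print(n,*tri(ray('top',*T(*t)),ray('scene',*S(*s))))
for n,t,z in [("h1",(652,368),.034),("h2",(634,437),.034),("h3",(590,425),.034),("h4",(609,361),.034),("s1",(497,338),.024),("s2",(487,371),.024)]: print(n,onz('top',*T(*t),z))
E
python3 a.py
```

```text
rod+y [0.467  0.1673 0.0301] 0.0012231962816628963
rod-y [ 0.4456 -0.027   0.03  ] 0.00021796990850626456
far+y [0.6621 0.128  0.0783] 0.0015762069476354989
far-y [ 0.6457 -0.0292  0.0803] 0.0014882783470289251
ptr [0.6267 0.1404 0.0709] 0.0017911054126142703
strip+y [0.6351 0.0839 0.1157] 0.0007194902628652679
strip-y [0.6288 0.0227 0.1138] 0.001000488388086642
shaftend a [ 0.4377 -0.1609 -0.0011] 0.013820273448362076
shaft end b [ 0.4525 -0.1423  0.0393] 0.008872032274351687
h1 [ 0.4322 -0.2672  0.034 ]
h2 [ 0.381  -0.2512  0.034 ]
h3 [ 0.3902 -0.2188  0.034 ]
h4 [ 0.4378 -0.2351  0.034 ]
s1 [ 0.4568 -0.1529  0.024 ]
s2 [ 0.4318 -0.1445  0.024 ]
```

```bash
cat >> h.py <<'E'
def plan(x,y,z,ang=None):
    s=r.observe();M=R.from_rotvec(s['orientation']).as_matrix()
    d=M.T@(np.array([x,y,z])-s['tool_pos'])/.12;a=np.arctan2(M[1,0],M[0,0])
    print("clock %.2f"%s['clock'],"pos",s['tool_pos'],"z",M[:,2],"ang %.3f"%a,"F",s['force'],"w %.4f"%s['grip_width'])
    print("shift",d,"norm %.3f"%np.linalg.norm(d),"turn %.3f"%(0 if ang is None else -(ang-a)/(np.pi/4)))
E
python3 -c "
from h import *
plan(.56,.06,.30,1.463)"
```

```text
clock 0.10 pos [0.1443 0.5044 0.3028] z [-0.0008 -0.002  -1.    ] ang 1.292 F [0.8804 0.032  0.3538] w 0.0854
shift [-2.6063  4.3493  0.0278] norm 5.071 turn -0.218
```

```bash
for i in 1 2 3; do python3 -m jog '-.16 .27 0 0 0;-.16 .27 0 0 0;-.16 .27 0 0 0;-.16 .27 0 0 0;-.16 .27 0 0 0' 60 | tail -2; done; python3 -m jog '-.16 .27 0 0 0;-.05 .03 0 0 0;0 0 0 -.11 0;0 0 0 -.108 0;0 0 0 0 0'; python3 - <<'E'
from h import *
plan(.56,.06,.30,1.463)
im=r.get_image('wrist');cv2.imwrite('pics/w1.png',im[:,:,::-1])
E
```

```text
force: [0.4, 0.8, 0.1]
grip_width: 0.0855
force: [0.8, 0.5, -0.5]
grip_width: 0.0854
force: [0.5, 1.0, -0.2]
grip_width: 0.0856
clock: 1.77
tool_pos: [0.5599, 0.0596, 0.303]
orientation: [-2.336, -2.099, 0.002]
force: [0.7, 0.8, -0.1]
grip_width: 0.0856
clock 1.77 pos [0.5599 0.0596 0.303 ] z [-0.0018  0.0002 -1.    ] ang 1.464 F [ 0.6868  0.7968 -0.0657] w 0.0856
shift [0.0032 0.0003 0.0254] norm 0.026 turn 0.001
```

View pics/w1.png

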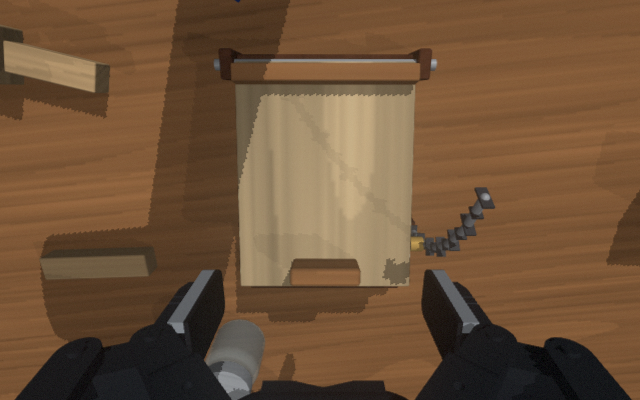

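```bash
python3 - <<'E'
from h import *
s=r.observe()
a=onz('wrist',215,64,.034,s);b=onz('wrist',437,64,.034,s);H=(a+b)/2
print(a,b,H,"yaw",-np.arctan2((b-a)[0],(b-a)[1]))
c,d=[onz('wrist',u,65.5,.034,s) for u in(232,417)];print((c+d)/2)
yaw=-.108;ex=np.array([np.cos(yaw),np.sin(yaw),0]);ey=np.array([-ex[1],ex[0],0])
for th in(.14,.17,.2,.23):
    bx=ex*np.cos(th)+np.array([0,0,np.sin(th)]);bz=-ex*np.sin(th)+np.array([0,0,np.cos(th)])
    H0=np.array([H[0],H[1],.034]);P=lambda x,y,z:H0+x*bx+y*ey+z*bz
    print(th,[proj('wrist',P(*q),s).round(1) for q in[(205,-80,12),(205,80,12),(177,-30,46),(177,30,46),(193,-30,46),(193,30,46)] for q in [np.array(q)/1000]])
E
```

```text
[ 0.4467 -0.0278  0.034 ] [0.469  0.1738 0.034 ] [0.4578 0.073  0.034 ] yaw -0.10981210792983151
[0.459  0.0715 0.034 ]
0.14 [array([244.9, 281.3]), array([407.4, 281. ]), array([292.2, 266.4]), array([360.9, 266.3]), array([292.5, 283.7]), array([360.6, 283.6])]
0.17 [array([243.5, 283.4]), array([409. , 283.1]), array([291.6, 267. ]), array([361.6, 266.9]), array([291.9, 284.8]), array([361.3, 284.7])]
0.2 [array([242. , 285.3]), array([410.6, 285.1]), array([291. , 267.4]), array([362.3, 267.2]), array([291.3, 285.7]), array([362.1, 285.6])]
0.23 [array([240.5, 287.2]), array([412.3, 286.9]), array([290.4, 267.6]), array([363.1, 267.5]), array([290.6, 286.5]), array([362.9, 286.3])]
```

```bash
python3 - <<'E'
from h import *
plan(.630,.052,.160,1.462)
n=.04;f=lambda t:np.array([.185*np.cos(t)-n*np.sin(t),-.185*np.sin(t)-n*np.cos(t)])
print(np.diff([f(t) for t in np.linspace(.19,.611,16)],axis=0)/.12)
E
```

```text
clock 1.82 pos [0.5599 0.0599 0.3033] z [-0.0014  0.0001 -1.    ] ang 1.461 F [-0.1754  0.4589 -0.1756] w 0.0855
shift [-0.0018  0.5898  1.1932] norm 1.331 turn -0.001
[[-0.0179 -0.0405]
 [-0.0191 -0.04  ]
 [-0.0202 -0.0394]
 [-0.0213 -0.0388]
 [-0.0223 -0.0382]
 [-0.0234 -0.0376]
 [-0.0245 -0.0369]
 [-0.0255 -0.0362]
 [-0.0265 -0.0355]
 [-0.0275 -0.0347]
 [-0.0284 -0.0339]
 [-0.0294 -0.0331]
 [-0.0303 -0.0323]
 [-0.0312 -0.0314]
 [-0.0321 -0.0305]]
```

```bash
python3 -m jog '0 .295 0 0 0;0 .295 0 0 0;0 0 .3 0 0;0 0 .3 0 0;0 0 .3 0 0' 60 |tail -2; python3 -m jog '0 0 .15 0 0;0 0 .1 0 0;0 0 .043 0 0;0 0 0 0 0;0 0 0 0 0' ; python3 -m jog '0 0 0 0 .7;0 0 0 0 .7;0 0 0 0 .7;0 0 0 0 .7;0 0 0 0 .7' 80;python3 - <<'E'
from h import *
plan(.630,.052,.160,1.462)
im=r.get_image('wrist');cv2.imwrite('pics/w2.png',im[:,:,::-1])
E
```

```text
force: [1.1, 0.6, -1.3]
grip_width: 0.0854
clock: 2.65
tool_pos: [0.6312, 0.0525, 0.1625]
orientation: [2.337, 2.097, 0.003]
force: [0.5, -0.4, -0.4]
grip_width: 0.0853
clock: 3.07
tool_pos: [0.6321, 0.0534, 0.1636]
orientation: [2.336, 2.098, 0.009]
force: [1.2, 3.6, 6.1]
grip_width: 0.0582
clock 3.07 pos [0.6321 0.0534 0.1636] z [ 0.0055  0.0023 -1.    ] ang 1.464 F [1.2135 3.604  6.1181] w 0.0582
shift [-0.0133 -0.0166  0.0299] norm 0.037 turn 0.002
```

View pics/w2.png

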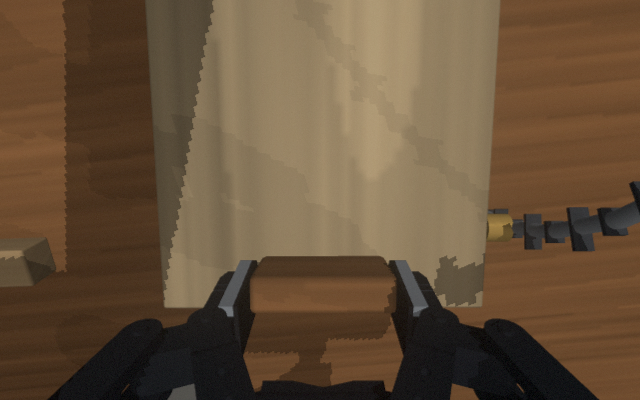

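The strip (250–395, 258–310) is held on its end faces. Now raising along the arc.

```bash
python3 -m jog '0 -.018 -.0405 0 .7;0 -.019 -.04 0 .7;0 -.02 -.039 0 .7;0 -.021 -.039 0 .7;0 -.022 -.038 0 .7'; python3 -m jog '0 -.023 -.0375 0 .7;0 -.0245 -.037 0 .7;0 -.0255 -.036 0 .7;0 -.0265 -.0355 0 .7;0 -.0275 -.035 0 .7';  python3 -m jog '0 -.0285 -.034 0 .7;0 -.0295 -.033 0 .7;0 -.03 -.032 0 .7;0 0 0 0 .7;0 0 0 0 .7'; python3 - <<'E'
from h import *
plan(.630,.052,.160,1.462)
for n in('scene',):
  im=r.get_image(n);cv2.imwrite('pics/s2.png',cv2.resize(im[90:290,230:440,::-1],None,fx=3,fy=3,interpolation=cv2.INTER_CUBIC))
E
```

```text
clock: 3.53
tool_pos: [0.6212, 0.0545, 0.183]
orientation: [2.336, 2.097, 0.009]
force: [5.1, 2.2, -8.9]
grip_width: 0.0582
clock: 3.95
tool_pos: [0.6051, 0.0563, 0.2039]
orientation: [-2.338, -2.098, -0.006]
force: [5.2, 5.9, -9.0]
grip_width: 0.0583
clock: 4.37
tool_pos: [0.5934, 0.0575, 0.2161]
orientation: [-2.339, -2.094, -0.004]
force: [2.8, 4.7, -6.1]
grip_width: 0.0576
clock 4.37 pos [0.5934 0.0575 0.2161] z [ 0.0002  0.0031 -1.    ] ang 1.461 F [ 2.8026  4.6639 -6.0511] w 0.0576
shift [-0.0135  0.308   0.4676] norm 0.560 turn -0.002
```

View pics/s2.png

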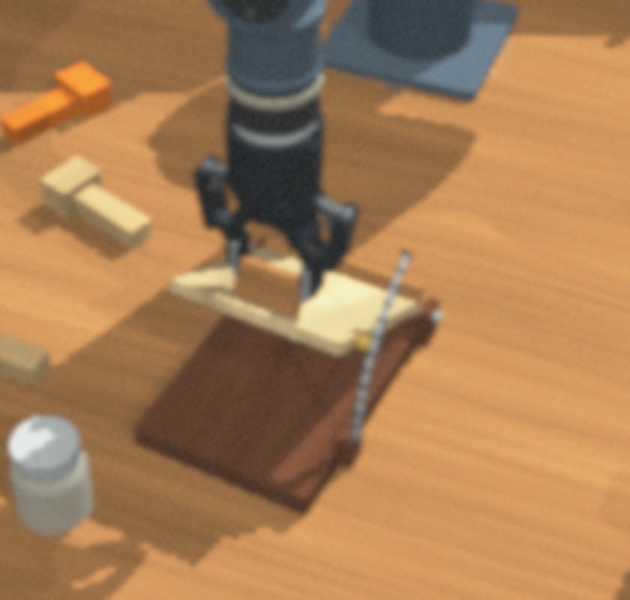

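```bash
cat > ang.py <<'E'
from h import *
H=np.array([.457,.0715,.034]);yaw=-.109
ex=np.array([np.cos(yaw),np.sin(yaw),0]);ey=np.array([-ex[1],ex[0],0])
def ptr(im,lo=(18,110,100),hi=(32,255,255)):
    # yellow pointer blob near the arc
    h=cv2.cvtColor(im,cv2.COLOR_RGB2HSV);m=cv2.inRange(h,lo,hi);m[:,:335]=0;m[:150]=0;m[240:]=0;m[:,370:]=0
    n,l,st,c=cv2.connectedComponentsWithStats(m);return [(st[i,4],c[i].round(1)) for i in range(1,n) if st[i,4]>2]
def polar(u,v,yb=.087):
    o,d=ray('scene',u,v);q=o+d*(yb-(o-H)@ey)/(d@ey)-H;return np.arctan2(q[2],q@ex),np.hypot(q[2],q@ex)
if __name__=="__main__":
    for f in('pics/scene0.png',None):
        im=cv2.imread(f)[:,:,::-1].copy() if f else r.get_image('scene')
        print([(a,c,polar(*c)) for a,c in ptr(im)])
    print(polar(230+500.5/4.282-.5,130+397.5/4.286-.5),polar(350.8,204))
E
python3 ang.py
```

```text
[(np.int32(25), array([346., 222.]), (np.float64(0.2593717519666948), np.float64(0.1738957240056132)))]
[(np.int32(22), array([350.1, 203.5]), (np.float64(0.5618582966519494), np.float64(0.1761025260342116)))]
(np.float64(0.24431053895917695), np.float64(0.17072357262028312)) (np.float64(0.5466330444116614), np.float64(0.16921958908024792))
```

```bash
python3 -m jog '0 -.035 -.038 0 .7;0 -.037 -.037 0 .7;0 -.038 -.036 0 .7;0 0 0 0 .7;0 0 0 0 .7'; python3 ang.py; python3 - <<'E'
from h import *
s=r.observe();im=r.get_image('wrist');cv2.imwrite('pics/w3.png',im[:,:,::-1])
E
```

```text
clock: 4.88
tool_pos: [0.5793, 0.059, 0.2286]
orientation: [-2.337, -2.093, -0.0]
force: [1.9, 5.5, -7.7]
grip_width: 0.0581
[(np.int32(25), array([346., 222.]), (np.float64(0.2593717519666948), np.float64(0.1738957240056132)))]
[(np.int32(24), array([352. , 197.5]), (np.float64(0.6510099645895208), np.float64(0.17537892299535773)))]
(np.float64(0.24431053895917695), np.float64(0.17072357262028312)) (np.float64(0.5466330444116614), np.float64(0.16921958908024792))
```

```bash
python3 -m jog '0 0 0 0 0;0 0 0 0 0;0 0 0 0 0;0 0 -.1 0 0;0 0 -.3 0 0' 20; python3 -m jog '0 -.3 -.1 0 0;0 -.3 0 0 0;0 0 0 0 0;0 0 0 0 0;0 0 0 0 0'; python3 - <<'E'
from ang import *
s=r.observe();im=r.get_image('wrist');cv2.imwrite('pics/w4.png',im[:,:,::-1])
t=r.get_image('top');c=r.get_image('scene')
np.save('pics/s4.npy',np.r_[s['tool_pos'],s['orientation']])
print(s['tool_pos'],[(a,q,polar(*q),polar(*q,.095)) for a,q in ptr(c)])
o=np.zeros((600,800,3),np.uint8);o[:400,:640]=im
o[400:,:300]=cv2.resize(t[145:245,265:365],(300,200))  # placeholder scale 3x2
o[400:,320:720]=cv2.resize(c[160:260,270:470],(400,200))
cv2.imwrite('pics/m4.png',o[:,:,::-1])
E
```

```text
clock: 5.4
tool_pos: [0.577, 0.0574, 0.2741]
orientation: [-2.332, -2.093, 0.015]
force: [-0.6, -0.5, -0.5]
grip_width: 0.0852
clock: 5.82
tool_pos: [0.5088, 0.0654, 0.2928]
orientation: [2.336, 2.097, 0.003]
force: [0.3, 0.4, 0.1]
grip_width: 0.0856
[0.5088 0.0654 0.2928] [(np.int32(24), array([352. , 197.5]), (np.float64(0.6510099645895208), np.float64(0.17537892299535773)), (np.float64(0.675419580296916), np.float64(0.20248213174333332)))]
```

View pics/m4.png

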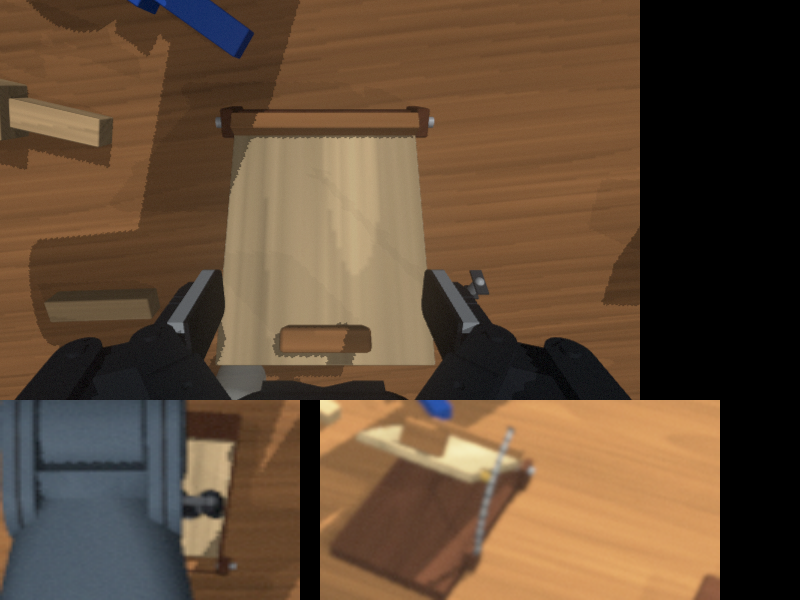

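```bash
python3 - <<'E'
from ang import *
v=np.load('pics/s4.npy');s=dict(tool_pos=v[:3],orientation=v[3:])
print((onz('wrist',217.5,122,.034,s)+onz('wrist',433,122,.034,s))/2)
for th in np.arange(.54,.72,.03):
    bx=ex*np.cos(th)+np.array([0,0,np.sin(th)]);bz=-ex*np.sin(th)+np.array([0,0,np.cos(th)])
    P=lambda x,y,z:H+x*bx+y*ey+z*bz
    print(th.round(3),[proj('wrist',P(*q),s).round(1) for q in[(205,-80,12),(205,80,12),(177,-30,46),(177,30,46),(193,-30,46),(193,30,46)] for q in [np.array(q)/1000]])
E
```

```text
[0.4584 0.072  0.034 ]
0.54 [array([220.5, 360.5]), array([429. , 360.6]), array([281.5, 328.1]), array([368.6, 328.1]), array([280.9, 352.9]), array([369.3, 353. ])]
0.57 [array([218.2, 361.7]), array([431.4, 361.8]), array([280.7, 326.9]), array([369.6, 326.9]), array([279.9, 352.3]), array([370.3, 352.4])]
0.6 [array([215.8, 362.7]), array([433.9, 362.8]), array([279.8, 325.3]), array([370.6, 325.4]), array([278.9, 351.4]), array([371.5, 351.5])]
0.63 [array([213.3, 363.4]), array([436.5, 363.6]), array([278.9, 323.5]), array([371.6, 323.5]), array([277.9, 350.2]), array([372.6, 350.3])]
0.66 [array([210.7, 363.9]), array([439.2, 364.1]), array([278. , 321.3]), array([372.6, 321.3]), array([276.9, 348.6]), array([373.8, 348.6])]
0.69 [array([208. , 364.2]), array([442. , 364.3]), array([277.1, 318.7]), array([373.6, 318.8]), array([275.8, 346.6]), array([375. , 346.6])]
```

```bash
python3 -c "
from h import *
plan(.428,-.196,.25,2.813)"
```

```text
clock 5.97 pos [0.5093 0.0653 0.2919] z [ 0.0016 -0.0002 -1.    ] ang 1.463 F [0.2819 0.3929 0.1652] w 0.0853
shift [-2.2378 -0.4394  0.3484] norm 2.307 turn -1.719
```

```bash
python3 -m jog '-.3 -.06 0 0 0;-.3 -.06 0 0 0;-.3 -.06 0 0 0;-.3 -.06 0 0 0;-.3 -.06 .04 0 0'|tail -1;python3 -m jog '-.3 -.06 .1 0 0;-.3 -.06 .1 0 0;-.138 -.02 .108 0 0;0 0 0 -.155 0;0 0 0 -.155 0'|tail -1; python3 -m jog '0 0 0 -.155 0;0 0 0 -.155 0;0 0 0 -.155 0;0 0 0 -.155 0;0 0 0 -.155 0'|tail -1;python3 -m jog '0 0 0 -.155 0;0 0 0 -.155 0;0 0 0 -.155 0;0 0 0 -.155 0;0 0 0 0 0'; python3 - <<'E'
from h import *
plan(.428,-.196,.25,2.813)
s=r.observe();im=r.get_image('wrist');cv2.imwrite('pics/w5.png',im[:,:,::-1]);np.save('pics/s5.npy',np.r_[s['tool_pos'],s['orientation']])
E
```

```text
grip_width: 0.0852
grip_width: 0.0854
grip_width: 0.0852
clock: 7.63
tool_pos: [0.4275, -0.1964, 0.2496]
orientation: [0.528, 3.097, -0.0]
force: [0.1, -0.2, 0.7]
grip_width: 0.085
clock 7.63 pos [ 0.4275 -0.1964  0.2496] z [ 0.0001 -0.0002 -1.    ] ang 2.804 F [ 0.0958 -0.1703  0.678 ] w 0.0850
shift [-0.0025  0.0044 -0.0035] norm 0.006 turn -0.011
```

View pics/w5.png

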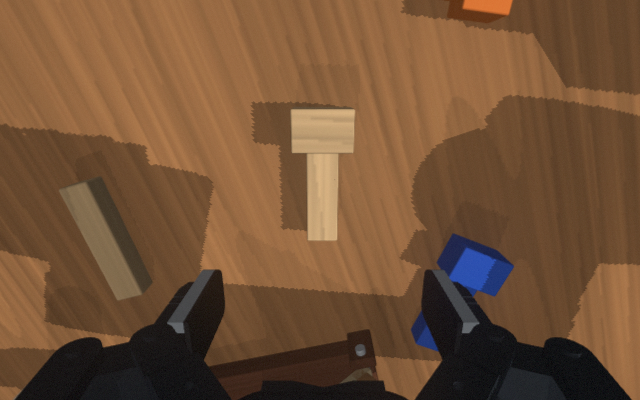

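```bash
python3 - <<'E'
from h import *
v=np.load('pics/s5.npy');s=dict(tool_pos=v[:3],orientation=v[3:])
e=(onz('wrist',308.5,240.5,.024,s)+onz('wrist',337,240.5,.024,s))/2
h=(onz('wrist',291.5,109,.034,s)+onz('wrist',354.5,109,.034,s))/2
d=e-h;d[2]=0;print(e,h,np.linalg.norm(d),"ang",np.arctan2(d[1],d[0]))
d/=np.linalg.norm(d);g=e-.052*d;print(g)
plan(g[0],g[1],.026+.054,np.arctan2(d[1],d[0])+np.pi/2)
E
```

```text
[ 0.4453 -0.1469  0.024 ] [ 0.4056 -0.2595  0.034 ] 0.11936643074859743 ang 1.231320583199112
[ 0.428  -0.1959  0.024 ]
clock 7.68 pos [ 0.4275 -0.1963  0.2496] z [ 0.0001 -0.0001 -1.    ] ang 2.800 F [-0.6292 -0.3655  0.5193] w 0.0852
shift [-0.0031  0.0048  1.4131] norm 1.413 turn -0.003
```

```bash
python3 -m jog '0 .005 .3 0 0;0 0 .3 0 0;0 0 .3 0 0;0 0 .3 0 0;0 0 .15 0 0' 25|tail -1;python3 -m jog '0 0 .063 0 0;0 0 0 0 0;0 0 0 0 1;0 0 0 0 1;0 0 0 0 1';python3 -m jog '0 0 0 0 1;0 0 0 0 1;0 0 0 0 1;0 0 -.05 0 1;0 0 -.1 0 1';python3 -m jog '0 0 -.3 0 1;0 0 -.3 0 1;0 0 -.3 0 1;0 0 -.3 0 1;0 0 0 0 1'; python3 - <<'E'
from h import *
plan(.5,.06,.28,1.462)
s=r.observe();im=r.get_image('wrist');cv2.imwrite('pics/w6.png',im[:,:,::-1])
E
```

```text
grip_width: 0.0855
clock: 8.52
tool_pos: [0.4288, -0.1963, 0.0823]
orientation: [0.531, 3.092, -0.003]
force: [-0.3, 0.1, 0.5]
grip_width: 0.0518
clock: 8.93
tool_pos: [0.4256, -0.1943, 0.0965]
orientation: [-0.53, -3.092, -0.003]
force: [-1.1, 0.6, -1.7]
grip_width: 0.0277
clock: 9.35
tool_pos: [0.4298, -0.1969, 0.2505]
orientation: [0.528, 3.084, -0.008]
force: [1.3, 0.3, -0.1]
grip_width: 0.0275
clock 9.35 pos [ 0.4298 -0.1969  0.2505] z [ 0.0116 -0.0074 -0.9999] ang 2.802 F [ 1.2546  0.2889 -0.1344] w 0.0275
shift [ 0.1574  2.2126 -0.2547] norm 2.233 turn 1.707
```

View pics/w6.png

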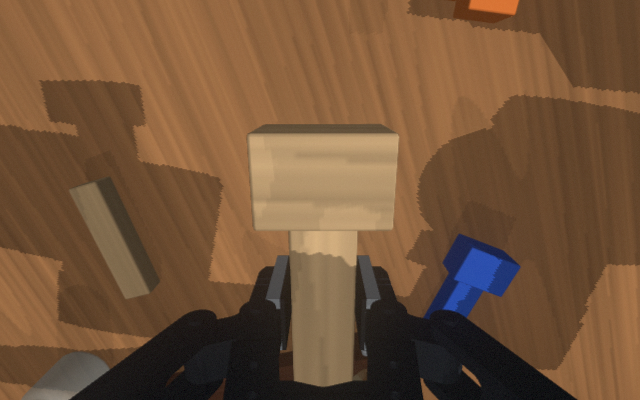

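```bash
python3 -m jog '0 0 -.2 0 1;0 0 -.2 0 1;0 0 0 .155 1;0 0 0 .155 1;0 0 0 .155 1'|tail -1; python3 -m jog '0 0 0 .155 1;0 0 0 .155 1;0 0 0 .155 1;0 0 0 .155 1;0 0 0 .155 1'|tail -1;python3 -m jog '0 0 0 .155 1;0 0 0 .155 1;0 0 0 .155 1;0 0 0 0 1;0 0 0 0 1'; python3 - <<'E'
from h import *
plan(.5216,.0647,.225,1.462)
E
```

```text
grip_width: 0.0272
grip_width: 0.0268
clock: 10.65
tool_pos: [0.4266, -0.1949, 0.2885]
orientation: [-2.332, -2.101, 0.001]
force: [0.3, 0.1, -0.8]
grip_width: 0.0272
clock 10.65 pos [ 0.4266 -0.1949  0.2885] z [-0.0024  0.0015 -1.    ] ang 1.466 F [ 0.3105  0.1027 -0.8236] w 0.0272
shift [2.2332 0.5632 0.5305] norm 2.363 turn 0.005
```

```bash
python3 -m jog '.28 .07 0 0 1;.28 .07 0 0 1;.28 .07 0 0 1;.28 .07 0 0 1;.28 .07 0 0 1'|tail -1;python3 -m jog '.28 .07 0 0 1;.28 .07 0 0 1;.273 .073 0 .005 1;0 0 .2 0 1;0 0 .2 0 1'|tail -1;python3 -m jog '0 0 .1 0 1;0 0 0 0 1;0 0 0 0 1;0 0 0 0 1;0 0 0 0 1'; python3 - <<'E'
from ang import *
plan(.5216,.0647,.210,1.462)
c=r.get_image('scene');w=r.get_image('wrist')
o=np.zeros((520,800,3),np.uint8);o[:400,:400]=w[:,120:520]
o[:400,400:800]=cv2.resize(c[90:240,260:410],(400,400),interpolation=cv2.INTER_CUBIC)
cv2.imwrite('pics/m7.png',o[:400,:,::-1])
E
```

```text
grip_width: 0.0276
grip_width: 0.0271
clock: 11.9
tool_pos: [0.5236, 0.0633, 0.2311]
orientation: [2.341, 2.092, 0.002]
force: [-0.6, 0.6, -0.8]
grip_width: 0.0271
clock 11.90 pos [0.5236 0.0633 0.2311] z [ 0.0019 -0.0004 -1.    ] ang 1.459 F [-0.5793  0.5594 -0.7928] w 0.0271
shift [ 0.0099 -0.0182  0.1761] norm 0.177 turn -0.004
```

View pics/m7.png

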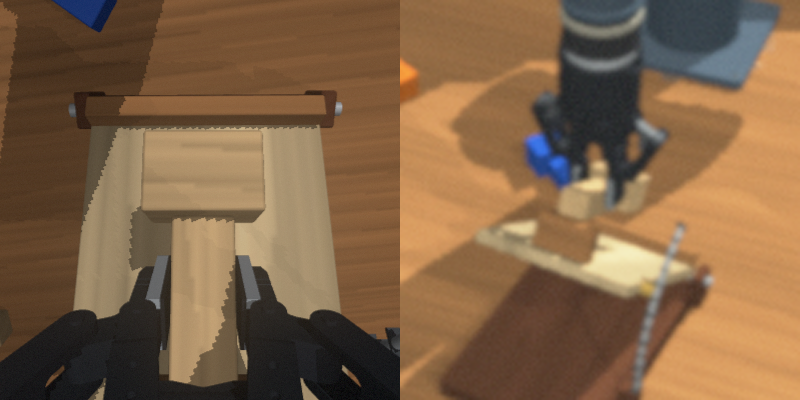

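```bash
python3 -m jog '.01 -.015 .08 0 1;0 0 .08 0 1;0 0 .04 0 1;0 0 0 0 1;0 0 0 0 1' 20;  python3 -m jog '0 0 .04 0 1;0 0 .04 0 1;0 0 0 0 1;0 0 0 0 1;0 0 0 0 1' | sed -n '1,2p;4,5p'; python3 -m jog '0 0 .03 0 1;0 0 .03 0 1;0 0 0 0 1;0 0 0 0 1;0 0 0 0 1'| sed -n '1,2p;4,5p'
```

```text
clock: 12.42
tool_pos: [0.5204, 0.0654, 0.2042]
orientation: [-2.34, -2.093, 0.004]
force: [0.5, 0.1, -0.6]
grip_width: 0.0273
clock: 12.83
tool_pos: [0.5214, 0.0653, 0.1963]
force: [-0.9, 0.3, -0.3]
grip_width: 0.0271
clock: 13.25
tool_pos: [0.5212, 0.0654, 0.1892]
force: [-0.7, -0.0, 0.9]
grip_width: 0.0271
```

```bash
for i in 1 2; do python3 -m jog '0 0 .03 0 1;0 0 .03 0 1;0 0 0 0 1;0 0 0 0 1;0 0 0 0 1'| sed -n '1,2p;4,5p'; done; python3 - <<'E'
from ang import *
s=r.observe();c=r.get_image('scene');w=r.get_image('wrist')
print(ptr(c),s['force'])
o=np.zeros((400,800,3),np.uint8);o[:400,:400]=w[:,120:520]
o[:400,400:800]=cv2.resize(c[130:230,280:380],(400,400),interpolation=cv2.INTER_CUBIC)
cv2.imwrite('pics/m8.png',o[:,:,::-1]);cv2.imwrite('pics/w8.png',w[:,:,::-1])
E
```

```text
clock: 13.67
tool_pos: [0.5218, 0.0653, 0.1826]
force: [-0.5, 0.3, 3.7]
grip_width: 0.0276
clock: 14.08
tool_pos: [0.5227, 0.0653, 0.1773]
force: [-1.4, 0.6, 10.0]
grip_width: 0.0276
[(np.int32(24), array([351.7, 198.6]))] [-1.3967  0.5704 10.0188]
```

View pics/m8.png

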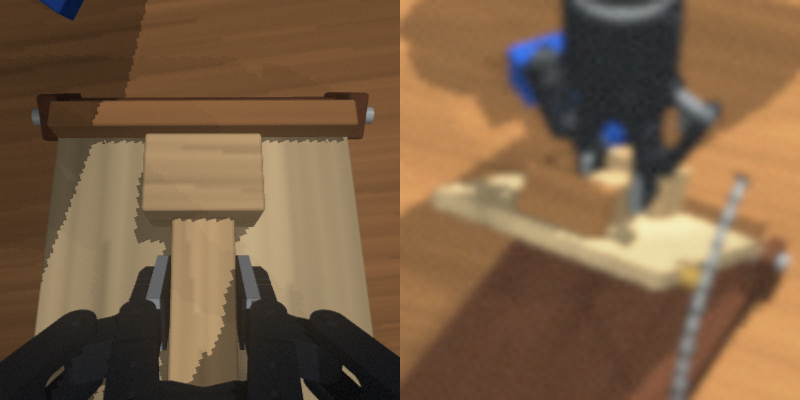

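```bash
cat > pnp.py <<'E'
from ang import *
def pose(pts,s):
    p=r.camera_params('wrist');K=np.array([[p['fx'],0,p['cx']],[0,p['fy'],p['cy']],[0,0,1]])
    obj=np.array([(-60,-26,34),(-60,26,34),(-24,-26,34),(-24,26,34),(-24,-14,24),(-24,14,24)],float)/1000
    _,rv,t=cv2.solvePnP(obj,np.array(pts,float),K,None)
    q,_=cv2.projectPoints(obj,rv,t,K,None);print("res",np.abs(q[:,0]-pts).max())
    T=np.eye(4);T[:3,:3]=R.from_rotvec(s['orientation']).as_matrix();T[:3,3]=s['tool_pos'];C=np.eye(4);C[:3,:3]=cv2.Rodrigues(rv)[0];C[:3,3]=t.ravel()
    B=T@p['mount']@C;bx=B[:3,0];print("pitch",np.arctan2(bx[2],bx@ex),"yaw off",np.arctan2(bx@ey,bx@ex))
    h=B[:3,:3]@np.array([-.06,0,0])+B[:3,3]
    Hc=np.array([.458,.0717,.034])
    for th in(.57,.6):
        A=np.c_[ex*np.cos(th)+[0,0,np.sin(th)],ey,-ex*np.sin(th)+[0,0,np.cos(th)]]
        print(th,"heel in seat",A.T@(h-Hc)-[.02,0,.012],"origin",A.T@(B[:3,3]-Hc)-[.02,0,.012])
E
python3 - <<'E'
from pnp import *
pose([(265.5,134),(382,134),(263,210),(385.5,210),(292,218.5),(354.5,218.5)],r.observe())
im=cv2.imread('pics/w8.png')[110:240,250:400];cv2.imwrite('pics/c8.png',cv2.resize(im,None,fx=4,fy=4,interpolation=cv2.INTER_CUBIC))
E
```

```text
res 1.2371675770546062
pitch 0.6466735146520378 yaw off 0.001991098582408407
0.57 heel in seat [ 0.0162 -0.0005 -0.0011] origin [ 0.0761 -0.0004  0.0035]
0.6 heel in seat [ 0.0165 -0.0005 -0.0022] origin [ 0.0765 -0.0004  0.0006]
```

```bash
python3 -m jog '0 -.03 .018 0 1;0 -.03 .02 0 1;0 -.03 .02 0 1;0 0 0 0 1;0 0 0 0 1'| sed -n '1,2p;4,5p'; python3 -m jog '0 -.02 .013 0 1;0 0 0 0 1;0 0 0 0 1;0 0 0 0 1;0 0 0 0 1'| sed -n '1,2p;4,5p';python3 - <<'E'
from ang import *
c=r.get_image('scene');print(ptr(c));s=r.observe();w=r.get_image('wrist');cv2.imwrite('pics/w9.png',w[:,:,::-1])
g=cv2.cvtColor(w,cv2.COLOR_RGB2HSV)
# column through the heel middle: value profile
print(w[90:235:3,320].tolist())
E
```

```text
clock: 14.6
tool_pos: [0.511, 0.0667, 0.1691]
force: [-2.2, 0.1, 6.4]
grip_width: 0.0275
clock: 15.02
tool_pos: [0.5107, 0.0667, 0.169]
force: [0.9, -0.4, 8.8]
grip_width: 0.0279
[(np.int32(25), array([351.8, 198.5]))]
[[120, 84, 54], [121, 84, 53], [120, 84, 54], [117, 82, 50], [118, 83, 51], [117, 83, 54], [116, 81, 50], [118, 83, 54], [116, 82, 52], [68, 45, 31], [78, 52, 35], [79, 53, 37], [138, 97, 59], [138, 97, 60], [140, 99, 63], [180, 148, 107], [185, 153, 111], [181, 149, 106], [173, 143, 103], [161, 133, 96], [173, 142, 103], [182, 151, 109], [185, 153, 111], [178, 149, 107], [176, 144, 106], [172, 142, 102], [175, 145, 106], [172, 143, 104], [170, 140, 101], [168, 138, 101], [162, 132, 98], [160, 131, 95], [167, 138, 100], [176, 145, 106], [177, 146, 106], [172, 141, 102], [176, 143, 106], [178, 147, 107], [181, 149, 110], [175, 143, 106], [123, 102, 73], [92, 75, 53], [100, 84, 61], [185, 153, 112], [192, 160, 118], [191, 157, 116], [191, 159, 116], [185, 154, 111], [186, 154, 113]]
```

```bash
python3 -m jog '0 -.02 .013 0 1;0 0 0 0 1;0 0 0 0 1;0 0 0 0 1;0 0 0 0 1'| sed -n '1,2p;4,5p';python3 -m jog '0 -.02 .011 0 1;0 0 0 0 1;0 0 0 0 1;0 0 0 0 1;0 0 0 0 1'| sed -n '1,2p;4,5p';python3 - <<'E'
from pnp import *
c=r.get_image('scene');print(ptr(c));s=r.observe();w=r.get_image('wrist');cv2.imwrite('pics/w10.png',w[:,:,::-1])
g=cv2.cvtColor(w,cv2.COLOR_RGB2GRAY).astype(int)
print("col320",[(i,g[i,300:345].mean().round()) for i in range(108,226,2)])
for v in(140,155,200): # heel left/right edges
    row=g[v-1:v+2].mean(0);print(v,row[250:280].round().tolist(),row[372:400].round().tolist())
for f in('pics/w8.png','pics/w9.png'):
    print(f,np.abs(np.diff(cv2.imread(f,0)[:,300:345].mean(1)))[105:230].round().astype(int).tolist())
E
```

```text
clock: 15.53
tool_pos: [0.5103, 0.0668, 0.169]
force: [3.6, -0.1, 10.8]
grip_width: 0.0274
clock: 15.95
tool_pos: [0.5099, 0.0669, 0.169]
force: [6.7, 0.1, 12.1]
grip_width: 0.0274
[(np.int32(24), array([351.7, 198.6]))]
col320 [(108, np.float64(89.0)), (110, np.float64(88.0)), (112, np.float64(88.0)), (114, np.float64(72.0)), (116, np.float64(49.0)), (118, np.float64(57.0)), (120, np.float64(59.0)), (122, np.float64(59.0)), (124, np.float64(80.0)), (126, np.float64(108.0)), (128, np.float64(107.0)), (130, np.float64(107.0)), (132, np.float64(107.0)), (134, np.float64(148.0)), (136, np.float64(157.0)), (138, np.float64(159.0)), (140, np.float64(156.0)), (142, np.float64(153.0)), (144, np.float64(147.0)), (146, np.float64(141.0)), (148, np.float64(141.0)), (150, np.float64(148.0)), (152, np.float64(153.0)), (154, np.float64(156.0)), (156, np.float64(157.0)), (158, np.float64(154.0)), (160, np.float64(151.0)), (162, np.float64(150.0)), (164, np.float64(148.0)), (166, np.float64(148.0)), (168, np.float64(148.0)), (170, np.float64(148.0)), (172, np.float64(147.0)), (174, np.float64(146.0
[... 1948 characters left out ...]
 36, 15, 3, 1, 1, 0, 1, 1, 2, 2, 3, 3, 3, 3, 2, 4, 3, 3, 2, 1, 2, 1, 0, 1, 1, 1, 2, 1, 1, 1, 1, 0, 0, 0, 1, 0, 0, 1, 0, 1, 1, 1, 1, 1, 2, 1, 2, 1, 1, 3, 2, 3, 2, 1, 1, 1, 2, 1, 1, 1, 1, 1, 0, 0, 0, 0, 1, 1, 1, 0, 0, 0, 1, 2, 5, 9, 25, 22, 3, 1, 0, 1, 1, 6, 10, 29, 18, 14, 6, 1, 0, 0, 0, 0, 0, 0, 0]
pics/w9.png [0, 0, 0, 0, 0, 0, 0, 0, 0, 1, 30, 8, 0, 7, 3, 0, 0, 0, 4, 29, 14, 1, 0, 0, 1, 0, 0, 14, 22, 12, 3, 1, 1, 0, 1, 2, 3, 2, 3, 3, 3, 3, 2, 3, 3, 4, 2, 2, 2, 1, 0, 2, 1, 1, 2, 0, 1, 1, 1, 0, 0, 0, 0, 0, 0, 0, 0, 0, 2, 1, 1, 1, 2, 2, 2, 2, 2, 3, 2, 3, 2, 1, 2, 1, 2, 1, 1, 1, 1, 1, 0, 0, 0, 0, 0, 1, 1, 1, 1, 1, 1, 2, 5, 11, 23, 23, 4, 0, 1, 1, 1, 6, 11, 27, 22, 13, 7, 1, 0, 0, 0, 0, 0, 0, 0]
```

```bash
python3 -m jog '0 .025 -.03 0 1;0 0 0 0 1;0 0 0 0 1;0 0 0 0 1;0 0 0 0 1'| sed -n '1,2p;4,5p'
```

```text
clock: 16.47
tool_pos: [0.51, 0.0668, 0.1696]
force: [6.7, -0.1, 7.9]
grip_width: 0.0275
```

```bash
python3 -m jog '0 .02 -.025 0 1;0 0 0 0 1;0 0 0 0 1;0 0 0 0 1;0 0 0 0 1'| sed -n '1,2p;4,5p';  python3 -m jog '0 .01 -.015 0 1;0 0 0 0 1;0 0 0 0 1;0 0 0 0 1;0 0 0 0 1'| sed -n '1,2p;4,5p'
```

```text
clock: 16.88
tool_pos: [0.5099, 0.0667, 0.1705]
force: [5.1, -0.9, 5.6]
grip_width: 0.0268
clock: 17.3
tool_pos: [0.5097, 0.0666, 0.1712]
force: [3.2, -0.0, 1.0]
grip_width: 0.0275
```

```bash
python3 -m jog '0 0 0 0 .5;0 0 0 0 .5;0 0 0 0 .5;0 0 0 0 .5;0 0 0 0 .5'; python3 - <<'E'
from ang import *
c=r.get_image('scene');print(ptr(c));w=r.get_image('wrist');cv2.imwrite('pics/w11.png',w[:,:,::-1])
print(np.abs(np.diff(cv2.imread('pics/w11.png',0)[:,300:345].mean(1)))[105:230].round().astype(int).tolist())
E
```

```text
clock: 17.72
tool_pos: [0.5094, 0.0667, 0.1711]
orientation: [-2.341, -2.093, 0.002]
force: [-1.0, 0.4, -0.5]
grip_width: 0.0425
[(np.int32(23), array([351.8, 198.5]))]
[0, 0, 0, 0, 0, 0, 0, 0, 0, 0, 0, 0, 0, 17, 19, 3, 2, 7, 1, 1, 1, 0, 20, 24, 6, 0, 0, 1, 0, 1, 5, 23, 20, 2, 1, 1, 1, 2, 2, 2, 2, 3, 3, 3, 3, 3, 3, 4, 3, 2, 2, 2, 1, 1, 1, 1, 2, 1, 1, 1, 1, 0, 0, 0, 0, 0, 0, 0, 0, 0, 2, 1, 1, 1, 2, 1, 1, 1, 0, 3, 2, 2, 3, 1, 1, 1, 1, 1, 1, 2, 1, 1, 0, 1, 0, 0, 1, 1, 1, 1, 1, 1, 0, 4, 7, 11, 27, 17, 1, 0, 1, 0, 4, 1, 20, 27, 16, 12, 4, 0, 0, 0, 0, 0, 0]
```

```bash
python3 -m jog '0 0 -.1 0 .5;0 0 -.2 0 .5;0 0 -.25 0 .5;0 0 -.25 0 .5;0 0 -.2 0 .5'|tail -2; python3 -m jog '0 0 0 0 .5;0 0 0 0 .5;0 0 0 0 .5;0 0 0 0 .5;0 0 0 0 .5'; python3 - <<'E'
from ang import *
c=r.get_image('scene');print(ptr(c));s=r.observe();w=r.get_image('wrist');cv2.imwrite('pics/w12.png',w[:,:,::-1])
np.save('pics/s12.npy',np.r_[s['tool_pos'],s['orientation']])
h=cv2.cvtColor(w,cv2.COLOR_RGB2HSV)
Hc=np.array([.458,.0717,.034])
for th in(.57,.6):
    A=np.c_[ex*np.cos(th)+[0,0,np.sin(th)],ey,-ex*np.sin(th)+[0,0,np.cos(th)]]
    O=Hc+A@[.02,0,.012]
    print("predicted if seated",[proj('wrist',O+A@np.array(q)/1000,s).round(1).tolist() for q in[(0,-26,34),(0,26,34),(36,-26,34),(36,26,34),(36,-14,24),(36,14,24),(120,-14,24),(120,14,24),(0,-80,0),(0,80,0),(-15,0,14),(0,0,14)]])
g=cv2.cvtColor(w,cv2.COLOR_RGB2GRAY);cv2.imwrite('pics/g.png',g)
d=np.diff(g[:,305:335].astype(float).mean(1));print("v edges",[(i+.5,round(x)) for i,x in enumerate(d) if abs(x)>8])
for v in (150,165,180,200,220,240):
    d=np.diff(g[v-1:v+2].astype(float).mean(0));print(v,[(i+.5,round(x)) for i,x in enumerate(d) if abs(x)>9 and 220<i<440])
E
```

```text
force: [0.9, 0.3, -0.1]
grip_width: 0.0428
clock: 18.65
tool_pos: [0.5093, 0.0666, 0.2901]
orientation: [-2.34, -2.093, 0.004]
force: [-0.9, 0.4, -0.2]
grip_width: 0.0431
[(np.int32(25), array([351.6, 198.7]))]
predicted if seated [[290.2, 118.4], [356.7, 118.2], [289.1, 161.6], [358.0, 161.4], [305.7, 166.3], [341.4, 166.2], [304.5, 275.7], [343.3, 275.6], [232.2, 137.6], [414.7, 137.1], [323.4, 113.8], [323.4, 130.0]]
predicted if seated [[290.1, 116.4], [356.7, 116.3], [289.0, 159.1], [358.2, 158.9], [305.6, 164.2], [341.5, 164.1], [304.2, 273.8], [343.6, 273.7], [232.0, 136.9], [414.9, 136.4], [323.4, 112.9], [323.4, 128.8]]
v edges [(109.5, -18), (110.5, -19), (113.5, 30), (114.5, 18), (117.5, 39), (118.5, 9), (158.5, -22), (159.5, -33), (165.5, 38), (166.5, 31), (272.5, -11), (273.5, -35), (274.5, -22), (282.5, 17), (283.5, 26), (284.5, 9), (311.5, -8), (312.5, -12), (319.5, -9), (327.5, -47), (328.5, -16), (356.5, 19), (367.5, -13), (368.5, -16), (378.5, 13), (379.5, 11), (383.5, -11), (384.5, -14), (385.5, -18), (386.5, -12)]
150 [(230.5, 15), (244.5, 28), (245.5, 17), (282.5
[... 339 characters left out ...]
32.5, 14), (337.5, -13), (355.5, 62), (356.5, 24), (415.5, -14), (416.5, -21)]
180 [(228.5, 12), (234.5, 50), (235.5, 10), (282.5, -19), (283.5, -20), (304.5, 9), (305.5, 32), (306.5, 19), (339.5, -10), (340.5, -38), (345.5, 21), (346.5, 22), (347.5, 22), (417.5, -24)]
200 [(226.5, 26), (227.5, 45), (298.5, -27), (299.5, -24), (304.5, 26), (305.5, 27), (306.5, 12), (341.5, 20), (418.5, -12), (419.5, -17)]
220 [(225.5, 44), (226.5, 17), (297.5, -29), (298.5, -26), (304.5, 35), (305.5, 30), (342.5, 23), (420.5, -23), (421.5, -11)]
240 [(223.5, 43), (224.5, 26), (297.5, -11), (299.5, -30), (300.5, -14), (304.5, 34), (305.5, 28), (340.5, -10), (341.5, -14), (342.5, 23), (343.5, 9), (422.5, -30)]
```

```bash
python3 - <<'E'
from ang import *
Hc=np.array([.458,.0717,.034])
for f,sf in(('pics/w4.png','pics/s4.npy'),('pics/w12.png','pics/s12.npy')):
    v=np.load(sf);s=dict(tool_pos=v[:3],orientation=v[3:]);g=cv2.imread(f,0).astype(float)
    for row in(240,345,357):
        d=np.diff(g[row-1:row+2].mean(0));print(f,row,[(i+.5,round(x)) for i,x in enumerate(d) if abs(x)>12 and(195<i<245 or 405<i<455)])
    for c in(225,420,300,350):
        d=np.diff(g[:,c-2:c+3].mean(1));print('col',c,[(i+.5,round(x)) for i,x in enumerate(d) if abs(x)>12 and 310<i<385])
    for th in(.54,.57,.6,.63):
        A=np.c_[ex*np.cos(th)+[0,0,np.sin(th)],ey,-ex*np.sin(th)+[0,0,np.cos(th)]]
        P=lambda *q:proj('wrist',Hc+A@np.array(q)/1000,s)
        x=np.linspace(20,205,200);L=np.array([P(t,-80,12) for t in x]);Rr=np.array([P(t,80,12) for t in x])
        print(th,"width at",[(q,round(np.interp(q,Rr[:,1],Rr[:,0])-np.interp(q,L[:,1],L[:,0]),1)) for q in(240,345,357)],"far v",L[-1].round(1),Rr[-1].round(1),'strip v',P(177,0,46)[1].round(1),P(193,0,46)[1].round(1))
E
```

```text
pics/w4.png 240 [(224.5, 17), (225.5, 35), (226.5, 14), (423.5, -24)]
pics/w4.png 345 [(209.5, 37), (210.5, 18), (223.5, 24), (224.5, 32), (432.5, -19), (433.5, -15), (434.5, -14), (435.5, -31), (436.5, -19)]
pics/w4.png 357 [(203.5, 13), (204.5, 34), (205.5, 12), (212.5, -18), (215.5, 15), (218.5, 13), (219.5, 20), (221.5, 17), (433.5, -19), (434.5, -16), (440.5, -32), (441.5, -27)]
col 225 [(339.5, 14), (346.5, 19), (364.5, -47)]
col 420 [(364.5, -41)]
col 300 [(323.5, -22), (324.5, -55), (325.5, -17), (327.5, 15), (351.5, -17), (354.5, 13), (356.5, 35), (364.5, -58), (365.5, -19), (381.5, -24), (382.5, -14)]
col 350 [(323.5, -27), (324.5, -51), (325.5, -16), (352.5, 15), (380.5, -31), (381.5, -19)]
0.54 width at [(240, np.float64(193.6)), (345, np.float64(206.3)), (357, np.float64(207.7))] far v [221.  361.5] [429.3 361.6] strip v 329.3 354.1
0.57 width at [(240, np.float64(195.9)), (345, np.float64(210.5)), (357, np.float64(212.2))] far v [218.7 362.7] [431.7 362.9] strip v 328.1 353.6
0.6 width at [(240, np.float64(198.3)), (345, np.float64(214.9)), (357, np.float64(216.8))] far
[... 576 characters left out ...]
-47), (380.5, -32), (381.5, -20)]
0.54 width at [(240, np.float64(195.0)), (345, np.float64(208.2)), (357, np.float64(209.7))] far v [218.8 365.5] [429.5 365.1] strip v 332.7 357.9
0.57 width at [(240, np.float64(197.3)), (345, np.float64(212.4)), (357, np.float64(214.2))] far v [216.4 366.8] [431.9 366.3] strip v 331.5 357.3
0.6 width at [(240, np.float64(199.7)), (345, np.float64(216.9)), (357, np.float64(218.8))] far v [213.9 367.9] [434.4 367.4] strip v 330.0 356.5Traceback (most recent call last):
  File "<stdin>", line 12, in <module>
  File "<stdin>", line 11, in <lambda>
  File "h.py", line 20, in proj
    p=r.camera_params(name)
ValueError: time passes only in moves, steps and waits
```

```bash
python3 -m jog '0 0 0 0 .5;0 0 0 0 .5;0 0 0 0 .5;0 0 0 0 .5;0 0 0 0 .5'|tail -3; python3 -c "
from plant import r
print(r.hand_in())"
```

```text
orientation: [2.342, 2.094, 0.0]
force: [-0.4, -0.2, -0.4]
grip_width: 0.0428
the job is handed in; nothing more can be done
None
```

I folded the board up to about 35° and laid the neck blank on the slope with its heel against the ledge. I handed the job in at about 19 s, well inside the 56 s limit. The hand-in gives no verdict, so the result below rests on my own checks.

**What I did:**
- I gripped the strip by its end faces, so it could pivot between the pads, and raised the board from about 11°.
- I gripped the blank lightly and lowered it until the slope turned it flat.
- I then slid it down until the heel met the ledge (the sideways force rose to about 7 N with no further motion), eased the load, opened the fingers and lifted clear.

**Last checks:**
- **Blank:** from the retreated wrist camera, its edges lie within about 1 px (about 1 mm) of where a flat, seated, centred blank should appear. While still gripped, it measured under 1 mm off the middle and about 0.002 rad off straight.
- **Board angle:** two cues from the same picture disagreed slightly. The board's width gave about 0.59 rad and the strip's position about 0.62 rad; both are inside the 0.541–0.681 limits. The pointer on the arc suggested a drop of about 0.015 rad while I pressed the blank down, and it held steady after release.
- **Robot:** the gripper was clear of everything, with force readings near zero.
- **Not checked:** I used all 12 picture views, so the final check was by numbers only. I did not re-measure the offcut, jar, tin and mallet; nothing in the moves should have touched them.
- **Error:** the last angle script stopped partway with an error, after giving the values above.

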